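# Unhook the mosaic sample board and rack it

### The arm

A 6-joint arm with a two-finger parallel gripper is mounted at the origin on a cart in front of the work surface, level with it; the furniture and walls round the work are solid. World frame = base frame: x ahead of the robot, y to its left, z up, the work surface at z = 0. Lengths are in m, angles in degrees, forces in N, time in s.
With the tool pointing down it reaches from about 0.4 to 0.825 m from the base axis. Payload 7 kg.
Tool frame: the origin (TCP) lies on the centre line of the jaws, within the pads' length; the fingertips stand 19 mm ahead of it and the grasp point (between the pads) is the TCP; z points along the fingers, y is the line along which they close (so a half turn about z gives the same grasp; the last joint's range is limited). The gripper opens to 88 mm and grips with 3 to 60 N. Pads are 19 mm wide; open, the fingers measure 130 mm over their backs; the gripper's body (78 mm by 193 mm) begins 47 mm behind the grasp point.
Start: joints at [-52.764, 20.546, 0.682, 0, -70.136, -16.507], TCP at [0.239, -0.631, 0.246] pointing down, gripper open.
Joint ranges: [-176.03, 176.03], [-82.01, 121.73], [-58.28, 71.71], [-173.87, 95.51], [-174.79, -0.11], [-173.66, 173.66]. Speed limits (degrees/s): [136.94, 136.94, 172.46, 180, 180, 180].

### API

Orientations are given as [roll, pitch, yaw] about the fixed x, y, z axes, in that order (R = Rz(yaw) Ry(pitch) Rx(roll)).
In Python, from plant import * gives the robot as it stands. The module is installed in compiled form; this text tells all that it offers.
- The arm moves only by the tool play_rows, never from a script. Its argument "deltas" is a list of rows, each a list of 6 numbers: the shift along the world's x, y, z scaled (see below), then the turn, a rotation vector about the world's x, y, z scaled (see below). A call has 1 to 10 rows; each row shifts and turns the commanded pose from where the row before left it; what a row does not reach is not made up. The controller multiplies each number of a shift by 800 mm and each number of a turn by 180 degrees. A row lasts 1/10 s, in which the tool goes at most 50 mm and 8.59 degrees, less where a joint would pass 70% of its speed; a pose out of reach is approached as far as the arm can. A call with a number of a shift or a turn outside -1 to 1 is refused whole. A call with a gripper value outside its range is refused whole. "gripper" is the gripper command: -1 is shut, 1 is fully open, values between are in proportion, set as the call begins (left out, the last holds). The fingers move at their own pace and stop on an object; the grip force is fixed at half the most. Time passes only in rows, so rows that do not move let the fingers close. It gives the time, the measured TCP pose, the force, the opening and the grip force at its end, in the units of the state.
- get_obs(): the state, without advancing time (a new reading comes with each control period).
- snapshot(name): name is "side" or "top"; returns (picture, depth): 480x640x3 uint8, blue, green, red; 480x640 float32, m along the optical axis (not along the pixel's ray), 0 where there is no reading.
- camera_model(name): a dict with "fx", "fy", "cx", "cy" (pixels), "k1" (the pictures are not rectified: a ray, as slopes to the right and down, at radius r is drawn at 1 + k1 r^2 times it, then the intrinsics apply), "world_to_cam" (4x4, takes a point from world to camera coordinates). Camera axes: x right, y down, z forward; pixel columns grow to the right and rows downward; lengths in m; the calibration is good to about 2 mm. A picture is of the moment at which its call begins. camera_model takes no time and is no camera call.
- close_job(): hands the job in; it is judged then, once.
The state is a dict: "clock": time; "joint_pos": joint angles; "qvel": joint speeds; "tau": joint torques, N m; "tool_pos": TCP position; "orientation": TCP orientation; "force": force on the tool from outside, world axes, zero at the start; "moment": the same for the moment, N m; "opening": finger opening in m; "gripper_force": force on a finger pad.
Only numpy, scipy, OpenCV 4.12 (cv2) and the standard library are available. Lean on these libraries where they do the work, as an engineer would, in place of code of your own. Each camera call takes 0.05 s, during which the arm holds its last target. There are 200 camera calls.

### The job

Take the wooden mosaic sample board off the barbed hook of the display stand without forcing it: raise it, tilt it so that its top leans back towards the stand's post, and back it out over the barb. Then stand it upright in the slot of the wooden rack, right down on the slot's floor, and let go. Leave the rubber stamp and the cream jar where they are.

Things in the scene. Friction and masses are not known exactly. Their poses are not given: they have to be found in the camera images.
- board: Plywood mosaic sample board, about 0.14 kg, 7 mm thick, 186 mm tall, nine coloured tiles on its -x face (0.8 mm proud, z -22 to -85 mm). Origin: centre of its hanging hole, 34 mm wide (y), 36 mm high (z). z runs up the board, x is square to its faces. Below the hole a panel 80 mm wide, above it an 80 mm wide bar. Starts upright on the hook, hole's upper edge on the arm, faces square to the arm.
- board_grip (a point): Centre of the board's grip tab, 58 mm above the hole's centre. The tab is 44 mm wide (y), 7 mm thick (x), from 28 mm below this point to 20 mm above it (the board's top edge). Axes as the board's.
- board_foot (a point): Middle of the board's bottom edge, 108 mm below the hole's centre. Axes as the board's.
- stand: White display stand with a steel hook, fixed. Origin on the table under the hook's arm, z up; the hook points along -x of the stand, all at y = 0. Base plate 12 mm thick, x -55 to 80, y -55 to 55 mm. A round 8 mm rod rises at x = 45 mm and bends at z = 200 mm into a level arm that runs to x = -30 mm. The board hangs near the arm's middle, at stand x -6 to 10 mm.
- hook_bend (a point): On the rod's axis where the level arm (stand x 45 to -30, z 200 mm) bends into the part that slants up and forward to the tip. Axes as the stand's.
- hook_tip (a point): On the rod's axis at the upper end of the slanting part: stand x -60, z 240 mm. An upright board cannot pass it, the hole being too low. Tilted by 25 to 40 degrees (top towards stand +x, foot towards -x) the board can be threaded up along the slanting part with the rod near the hole's middle, over the barb and off forward. Axes as the stand's.
- barb_end (a point): Centre of the round end of the red barb, 6 mm thick, which points back and up from the tip: stand x -49, z 247 mm. Highest point of the stand: 250 mm. Axes as the stand's.
- rack: Wooden rack block, fixed, 80 mm (x) by 130 mm (y) by 40 mm high; origin at the centre of its underside. In its top is one slot, 14 mm wide (x), 92 mm long (y) and 30 mm deep, its mouth chamfered by 5 mm. The board may stand in it with its tiles facing either way.
- slot_floor (a point): Centre of the slot's floor, 10 mm above the table; x across the slot, y along it, z up.
- stamp: Wooden block stamp with a red rubber face, 52 x 56 x 27 mm, loose, lying on the table; origin at the centre of its underside. A bystander.
- jar: White round cream jar, 49 mm across, 50 mm high, loose, standing on the table; origin at the centre of its underside. A bystander.
There are look-alikes about, which are no part of the job. Several things have the shape of the rack; the one meant has the colours described above. There is more than one size of the board; the one meant has the size given above.

How it is judged (in metres and radians):
On the way:
1. the board is off the hook, held clear of the stand (horizontal distance between board and hook_bend above 0.12 m and contact force between board and stand below 0.1 N and height (world z) of board_foot above 0.045 m and contact force between board and the fingers above 0.5 N), for 0.1 s.
At the end, for the whole second after the job is handed in: The board stands in the rack's slot: the middle of its foot within 6 mm of the height of the slot's floor and within 14 mm sideways of its centre, its z axis within 0.3 rad of upright, at rest and released (z of board_foot in the frame of slot_floor between -0.004 and 0.006 m and horizontal distance between board_foot and slot_floor below 0.014 m and angle between board's own z axis and vertical below 0.3 rad and linear speed of board below 0.02 m/s); the robot touches nothing.
It fails at once if the board is forced against the stand (more than 30 N) (contact force between board and stand above 30 N).
It fails at once if the stamp is moved by more than 20 mm (distance of stamp from where it was at the start of the episode above 0.02 m).
It fails at once if the jar is moved by more than 20 mm (distance of jar from where it was at the start of the episode above 0.02 m).
It also fails if it takes over 48 s, if anything falls off the work surface, if the arm or the gripper's body presses on something with over 40 N, if the wrist force passes 120 N, or if a joint passes its speed limit or range.

## Working session

There is one attempt and no reset: what is moved stays moved. The work goes in short steps, Python scripts to look and compute and a tool call to move; the robot and the scene stay as the last step left them, time stands still between calls to the robot, and variables do not carry over. Pictures are saved under pics/ and viewed, at most 10 in all, crops included, and the job is handed in when it is done.

Besides the shell and the picture viewer there is one more tool, called after "Request:" as name(argument=value, ...), one argument or row to a line, values as JSON. play_rows: Moves the arm, as the interface text tells. Its arguments: {"type":"object","properties":{"deltas":{"type":"array","items":{"type":"array","items":{"type":"number","minimum":-1,"maximum":1}}},"gripper":{"type":"number"}},"required":["deltas"]}

```bash
mkdir -p pics; cat > h.py <<'E'
from plant import *
import numpy as np, cv2
def snap(n):
    im,d=snapshot(n); np.savez('%s.npz'%n,im=im,d=d); return im,d
def ray(n,u,v):
    c=camera_model(n); x=(u-c['cx'])/c['fx']; y=(v-c['cy'])/c['fy']; k=c['k1']; a,b=x,y
    for _ in range(20):
        r2=a*a+b*b; a=x/(1+k*r2); b=y/(1+k*r2)
    return a,b
def world(n,u,v,z):
    a,b=ray(n,u,v); T=np.linalg.inv(camera_model(n)['world_to_cam']); 
    P=np.stack([a*z,b*z,z+0*a,1+0*a*z],-1); return (P@T.T)[...,:3]
def onplane(n,u,v,h):
    T=np.linalg.inv(camera_model(n)['world_to_cam']); a,b=ray(n,float(u),float(v)); d=T[:3,:3]@[a,b,1]; o=T[:3,3]
    return o+d*(h-o[2])/d[2]
def cloud(n,d):
    v,u=np.mgrid[0:480,0:640].astype(float); return world(n,u,v,d.astype(float))
def proj(n,p):
    c=camera_model(n); q=(c['world_to_cam']@np.r_[p,1])[:3]; a,b=q[:2]/q[2]; s=1+c['k1']*(a*a+b*b)
    return c['fx']*a*s+c['cx'],c['fy']*b*s+c['cy']
E
python3 - <<'E'
from h import *
for n in('side','top'):
    im,d=snap(n); cv2.imwrite('pics/%s0.png'%n,im); c=camera_model(n); print(n,c['fx'],c['k1'],np.linalg.inv(c['world_to_cam']).round(3).tolist())
E
```

```text
side 536.3978903719204 -0.06165614711099185 [[-0.999, -0.031, 0.029, 0.55], [-0.042, 0.591, -0.806, 1.029], [0.008, -0.806, -0.592, 0.913], [0.0, 0.0, 0.0, 1.0]]
top 501.8000771093603 -0.06707346501085035 [[-0.003, -0.987, 0.161, 0.402], [-1.0, 0.002, -0.01, 0.035], [0.009, -0.161, -0.987, 1.176], [0.0, 0.0, 0.0, 1.0]]
```

View pics/side0.png

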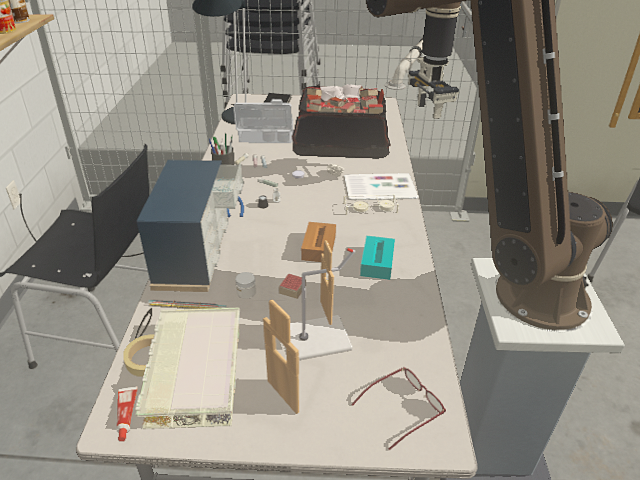

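View pics/top0.png

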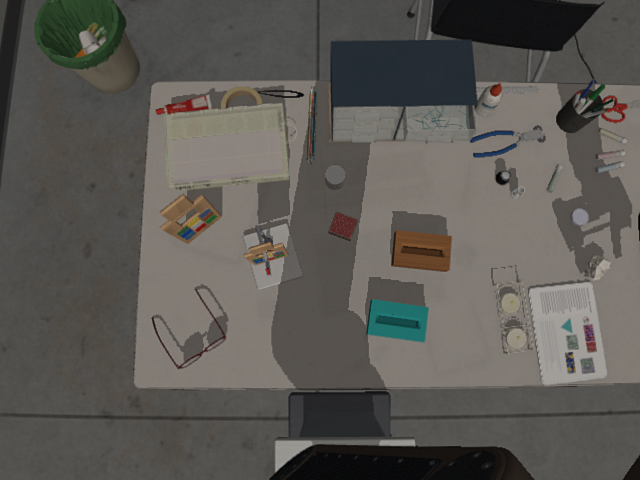

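The side view shows the board on the hook near (327,285), with the barb at (348,250). A larger, free-standing look-alike is at (281,355). The wooden rack is at (319,241) and a teal block at (378,257). In the top view these are the hooked board (265,253), look-alike (190,217), wooden rack (422,251), teal block (397,320), stamp (343,225) and jar (335,177). I take the hooked board, since it hangs on the stand, and the wooden-coloured rack. I'll confirm both in one crop and measure.

```bash
python3 - <<'E'
from h import *
s=np.load('side.npz');t=np.load('top.npz')
a=cv2.resize(s['im'][215:365,230:400],None,fx=2.35,fy=3,interpolation=cv2.INTER_CUBIC)[:450]
a=cv2.resize(s['im'][215:365,240:400],(400,375),interpolation=cv2.INTER_CUBIC)
b=cv2.resize(t['im'][200:350,230:390],(400,375),interpolation=cv2.INTER_CUBIC)
cv2.imwrite('pics/crop1.png',np.hstack([a,b]))
for n,f in(('side',s),('top',t)):
    P=cloud(n,f['d']); np.save(n+'P.npy',P)
    hsv=cv2.cvtColor(f['im'],cv2.COLOR_BGR2HSV)
    np.save(n+'H.npy',hsv)
P=np.load('topP.npy')
for nm,(u,v) in dict(board=(265,253),rack=(405,240),rackslot=(422,250),stamp=(343,222),jar=(335,177),base=(285,265),look=(180,205),table=(330,300)).items(): print(nm,P[v,u].round(3),np.load('topH.npy')[v,u])
P=np.load('sideP.npy')
for nm,(u,v) in dict(board=(327,260),board2=(327,300),rod=(304,300),barb=(348,250),rack=(310,230)).items(): print(nm,P[v,u].round(3),np.load('sideH.npy')[v,u])
E
```

```text
board [0.546 0.16  0.201] [128   8 123]
rack [ 0.599 -0.141  0.042] [ 13 155 105]
rackslot [ 0.581 -0.187  0.006] [ 14 158  68]
stamp [0.645 0.001 0.025] [  1 132  87]
jar [0.748 0.019 0.047] [ 15  10 101]
base [0.546 0.137 0.011] [10 16 97]
look [0.636 0.324 0.229] [ 16 113 117]
table [ 0.464  0.032 -0.001] [17 28 82]
board [0.551 0.178 0.241] [ 15  93 134]
board2 [0.549 0.188 0.141] [ 16  98 133]
rod [0.598 0.179 0.131] [ 13  18 128]
barb [0.509 0.152 0.248] [  3 166 149]
rack [ 0.602 -0.206  0.043] [ 15 140 188]
```

View pics/crop1.png

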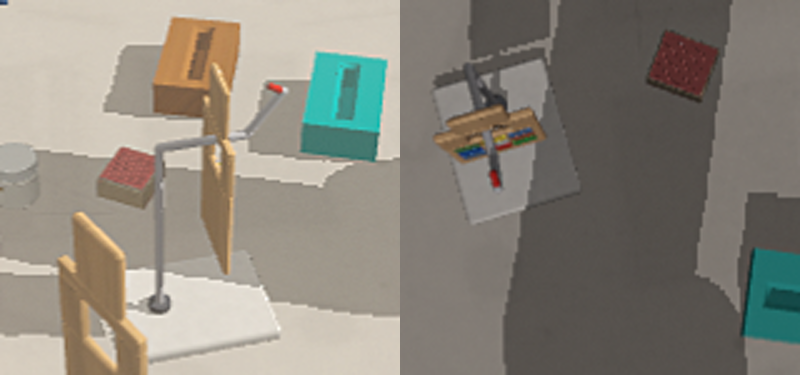

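The crop confirms it: the small mosaic board hangs on the hooked stand with its tiles facing the barb. The orange-brown rack is the wooden one and the teal block is the decoy.

```bash
python3 - <<'E'
from h import *
P={n:np.load(n+'P.npy') for n in('side','top')};H={n:np.load(n+'H.npy') for n in('side','top')}
def sel(n,lo,hi,h=None,smin=60):
    p=P[n];m=np.all((p>lo)&(p<hi),-1)
    if h: m&=(H[n][...,0]>=h[0])&(H[n][...,0]<=h[1])&(H[n][...,1]>=smin)
    return p[m],m
rect=lambda q:cv2.minAreaRect((q[:,:2]*1000).astype(np.float32))
for n in P:
    q,m=sel(n,[.5,-.3,.034],[.7,-.06,.05],(8,20)); print(n,'rack top',len(q),rect(q),np.median(q[:,2]))
    q,m=sel(n,[.55,-.08,.018],[.72,.08,.035]); print(n,'stamp',len(q),rect(q))
    q,m=sel(n,[.68,-.05,.042],[.82,.08,.06]); print(n,'jar',len(q),rect(q))
    q,m=sel(n,[.4,.05,.235],[.56,.25,.26],(0,6),110); print(n,'barb',len(q),q.mean(0) if len(q) else '',q.min(0) if len(q) else '',q.max(0) if len(q) else '')
    q,m=sel(n,[.4,.05,.006],[.75,.3,.02]); print(n,'base',len(q),rect(q))
q,m=sel('side',[.48,.08,.06],[.62,.26,.33],(10,20),70)
print(len(q))
for lo in np.arange(.06,.33,.02):
    k=q[(q[:,2]>=lo)&(q[:,2]<lo+.02)]
    if len(k)>3: print(round(lo,2),len(k),k.mean(0).round(4),k.min(0).round(3),k.max(0).round(3))
q,m=sel('top',[.48,.08,.06],[.62,.26,.33])
for lo in np.arange(.06,.33,.02):
    k=q[(q[:,2]>=lo)&(q[:,2]<lo+.02)]
    if len(k)>3: print('T',round(lo,2),len(k),k.mean(0).round(4),k.min(0).round(3),k.max(0).round(3))
# rod arm & vertical from side: grey
p=P['side'];m=np.all((p>[.57,.14,.05])&(p<[.64,.22,.19]),-1)&(H['side'][...,1]<50);print('rod',p[m].mean(0),m.sum())
E
```

```text
side rack top 711 ((577.259765625, -180.858154296875), (141.7688446044922, 80.03732299804688), 83.34097290039062) 0.042258635842088
side stamp 338 ((637.4852294921875, 2.1106338500976562), (60.05014419555664, 53.328067779541016), 67.46409606933594)
side jar 256 ((754.7061157226562, 21.630355834960938), (46.806785583496094, 51.15791702270508), 22.03197479248047)
side barb 14 [0.50548702 0.15052835 0.24789334] [0.50048976 0.14638716 0.24530116] [0.51102161 0.15439174 0.25525345]
side base 1958 ((573.7040405273438, 176.68011474609375), (344.4433898925781, 247.68341064453125), 0.7390196323394775)
top rack top 1665 ((577.0100708007812, -181.6608428955078), (131.638671875, 80.80265045166016), 83.94004821777344) 0.03859465357103886
top stamp 514 ((637.7504272460938, 1.1798286437988281), (56.02246856689453, 52.889427185058594), 69.66741943359375)
top jar 336 ((753.3430786132812, 19.32081413269043), (46.827125549316406, 47.95515823364258), 89.9379653930664)
top barb 20 [0.50505342 0.1487846  0.24543261] [0.49996183 0.14577572 0.24019061] [0.51077114 0.15148699 0.2487408 ]
top base 1826 ((593.
[... 954 characters left out ...]
099]
T 0.1 56 [0.5539 0.1615 0.1097] [0.537 0.124 0.1  ] [0.6   0.198 0.12 ]
T 0.12 61 [0.5527 0.1605 0.1302] [0.537 0.125 0.12 ] [0.599 0.197 0.14 ]
T 0.14 64 [0.5528 0.1595 0.1506] [0.537 0.125 0.14 ] [0.6  0.2  0.16]
T 0.16 97 [0.5508 0.1631 0.1674] [0.537 0.124 0.16 ] [0.6   0.199 0.18 ]
T 0.18 69 [0.5537 0.1636 0.1937] [0.53  0.124 0.181] [0.602 0.199 0.2  ]
T 0.2 237 [0.5548 0.1633 0.2081] [0.516 0.124 0.2  ] [0.602 0.201 0.22 ]
T 0.22 58 [0.5398 0.1584 0.2298] [0.497 0.142 0.22 ] [0.556 0.181 0.24 ]
T 0.24 91 [0.5334 0.1579 0.2502] [0.496 0.142 0.24 ] [0.558 0.182 0.26 ]
T 0.26 68 [0.5507 0.1619 0.2626] [0.544 0.143 0.26 ] [0.557 0.183 0.265]
rod [0.59991074 0.1808049  0.12218033] 140
```

```bash
python3 - <<'E'
from h import *
P=np.load('topP.npy');H=np.load('topH.npy')
for lo in(.254,.258,.26):
    m=np.all((P>[.53,.12,lo])&(P<[.575,.21,.275]),-1);q=P[m];print(lo,len(q),cv2.minAreaRect((q[:,:2]*1000).astype(np.float32)))
m=np.all((P>[.53,.1,.198])&(P<[.575,.23,.211]),-1)&(H[...,1]>50);q=P[m];print('bar',len(q),cv2.minAreaRect((q[:,:2]*1000).astype(np.float32)))
S=np.load('sideP.npy');m=np.all((S>[.53,.10,.06])&(S<[.575,.23,.275]),-1)&(np.load('sideH.npy')[...,1]>70);q=S[m];print('side',cv2.minAreaRect((q[:,:2]*1000).astype(np.float32)))
q=S[np.all((S>[.53,.10,.218])&(S<[.575,.23,.275]),-1)&(np.load('sideH.npy')[...,1]>70)];print('sidetab',cv2.minAreaRect((q[:,:2]*1000).astype(np.float32)),q[:,2].max())
# stand base
m=np.all((P>[.45,.05,.008])&(P<[.68,.27,.017]),-1);q=P[m];print('base',cv2.minAreaRect((q[:,:2]*1000).astype(np.float32)),q.min(0),q.max(0))
o=get_obs();print(o['clock'],o['orientation'],o['tool_pos'],o['opening'])
E
```

```text
0.254 99 ((550.6620483398438, 162.52987670898438), (7.4299187660217285, 43.260047912597656), 16.89344024658203)
0.258 86 ((550.61669921875, 162.97650146484375), (7.107758045196533, 42.378360748291016), 16.827539443969727)
0.26 68 ((550.448974609375, 162.92880249023438), (6.639557838439941, 42.369354248046875), 16.347068786621094)
bar 44 ((546.9547729492188, 161.08062744140625), (15.713127136230469, 78.98702239990234), 16.513639450073242)
side ((548.550537109375, 165.2180633544922), (13.402074813842773, 79.67805480957031), 16.632583618164062)
sidetab ((551.6009521484375, 164.45297241210938), (7.567516803741455, 74.90165710449219), 16.970077514648438) 0.267251795228011
base ((568.1685791015625, 167.97120666503906), (134.94149780273438, 110.1112289428711), 16.569332122802734) [0.4895936  0.09684642 0.00800441] [0.64587092 0.2370296  0.01690857]
0.1 [ 1.79915314e+02 -8.03003944e-03 -1.59276462e+02] [ 0.23875182 -0.63093632  0.24472114] 0.0879472424995764
```

Request:
play_rows(
  deltas=[
    [0.0195,0.0496,0.0072,0,0,0.0239],
    [0.0195,0.0496,0.0072,0,0,0.0239],
    [0.0195,0.0496,0.0072,0,0,0.0239],
    [0.0195,0.0496,0.0072,0,0,0.0239],
    [0.0195,0.0496,0.0072,0,0,0.0239],
    [0.0195,0.0496,0.0072,0,0,0.0239],
    [0.0195,0.0496,0.0072,0,0,0.0239],
    [0.0195,0.0496,0.0072,0,0,0.0239],
    [0.0195,0.0496,0.0072,0,0,0.0239],
    [0.0195,0.0496,0.0072,0,0,0.0239],
  ],
  gripper=-0.32,
)

```text
clock: 1.1
tool_pos: [0.3949, -0.2328, 0.3033]
orientation: [180.0, 0.0, -116.1]
force: [1.7, 0.3, -0.1]
opening: 0.0301
gripper_force: 0.0
```

Request:
play_rows(
  deltas=[
    [0.0195,0.0496,0.0072,0,0,0.0239],
    [0.0195,0.0496,0.0072,0,0,0.0239],
    [0.0195,0.0496,0.0072,0,0,0.0239],
    [0.0195,0.0496,0.0072,0,0,0.0239],
    [0.0195,0.0496,0.0072,0,0,0.0239],
    [0.0195,0.0496,0.0072,0,0,0.0239],
    [0.0195,0.0496,0.0072,0,0,0.0239],
    [0.0195,0.0496,0.0072,0,0,0.0239],
    [0.0195,0.0496,0.0072,0,0,0.0239],
    [0.0195,0.0496,0.0072,0,0,0.0239],
  ],
)

```text
clock: 2.1
tool_pos: [0.551, 0.1641, 0.3607]
orientation: [180.0, 0.0, -73.0]
force: [0.8, -0.4, 0.5]
opening: 0.0298
gripper_force: 0.0
```

Request:
play_rows(
  deltas=[
    [0,0,0,0,0,0],
    [0,0,0,0,0,0],
    [0,0,0,0,0,0],
  ],
)

```text
clock: 2.4
tool_pos: [0.5505, 0.1618, 0.3604]
orientation: [180.0, -0.0, -73.3]
force: [-0.3, 0.3, 0.9]
opening: 0.0299
gripper_force: 0.0
```

Request:
play_rows(
  deltas=[
    [0,0.0015,-0.0144,0,0,0],
    [0,0,-0.0144,0,0,0],
    [0,0,-0.0144,0,0,0],
    [0,0,-0.0144,0,0,0],
    [0,0,-0.0144,0,0,0],
    [0,0,-0.0144,0,0,0],
    [0,0,-0.0144,0,0,0],
    [0,0,-0.0144,0,0,0],
    [0,0,-0.0144,0,0,0],
    [0,0,-0.0144,0,0,0],
  ],
)

```text
clock: 3.4
tool_pos: [0.5509, 0.1635, 0.2446]
orientation: [180.0, -0.0, -73.2]
force: [-0.8, -0.9, 0.4]
opening: 0.0296
gripper_force: 0.0
```

```bash
python3 - <<'E'
from h import *
a,_=snap('side');b,_=snap('top')
a=cv2.resize(a[180:340,240:410],(400,376),interpolation=cv2.INTER_CUBIC)
b=cv2.resize(b[190:310,200:330],(400,376),interpolation=cv2.INTER_CUBIC)
cv2.imwrite('pics/grasp.png',np.hstack([a,b]));print(get_obs()['tool_pos'],get_obs()['force'])
E
```

```text
[0.55007089 0.16315922 0.24349021] [-0.51048848  0.18282981  0.19443984]
```

View pics/grasp.png

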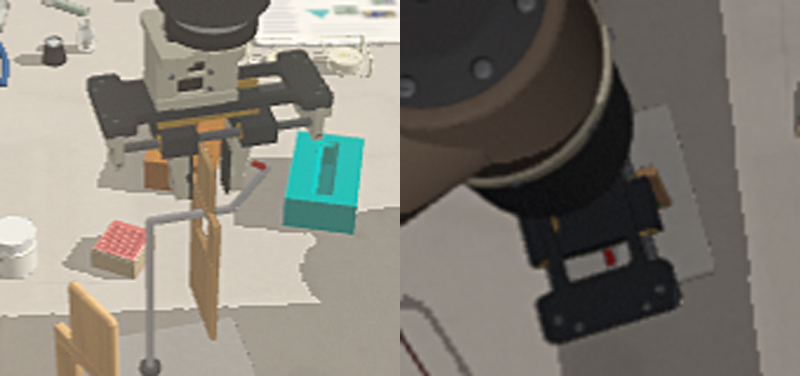

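The fingers straddle the tab, on either side of it, with the barb at crop (258,165) outside the front finger. Closing.

Request:
play_rows(
  deltas=[
    [0,0,0,0,0,0],
    [0,0,0,0,0,0],
    [0,0,0,0,0,0],
    [0,0,0,0,0,0],
    [0,0,0,0,0,0],
    [0,0,0,0,0,0],
  ],
  gripper=-1,
)

```text
clock: 4.1
tool_pos: [0.5511, 0.1636, 0.2461]
orientation: [-179.9, 0.0, -73.2]
force: [-0.3, 0.2, 2.4]
opening: 0.007
gripper_force: 30.0
```

Request:
play_rows(
  deltas=[
    [0,0,0.00875,0,0,0],
    [0,0,0.00875,0,0,0],
    [0,0,0,0,0,0],
    [0.0061,0.0018,-0.0003,-0.0079,0.0266,0],
    [0.0061,0.0018,-0.0008,-0.0079,0.0266,0],
    [0.006,0.0018,-0.0014,-0.0079,0.0266,0],
    [0.0058,0.0017,-0.0019,-0.0079,0.0266,0],
    [0.0057,0.0017,-0.0024,-0.0079,0.0266,0],
    [0.0054,0.0016,-0.003,-0.0079,0.0266,0],
    [0,0,0,0,0,0],
  ],
)

```text
clock: 5.1
tool_pos: [0.5796, 0.172, 0.2472]
orientation: [149.5, 0.1, -73.3]
force: [0.4, 0.3, -2.1]
opening: 0.007
gripper_force: 30.0
```

```bash
python3 - <<'E'
from h import *
a,_=snap('side')
a=cv2.resize(a[180:340,240:410],(600,565),interpolation=cv2.INTER_CUBIC)
cv2.imwrite('pics/tilt.png',a);o=get_obs();print(o['tool_pos'],o['force'],o['orientation'],o['gripper_force'],o['joint_pos'])
from scipy.spatial.transform import Rotation as R
print(R.from_euler('xyz',o['orientation'],degrees=True).as_matrix()[:,2])
E
```

```text
[0.57953329 0.17197748 0.24850607] [ 1.18157948e+00 -7.22158583e-04 -1.19417218e+00] [ 1.49787868e+02  7.91504205e-02 -7.33077229e+01] 29.999729990959167 [  30.55995073   32.34557191   16.68680412   -7.20004899 -103.70266022
  -13.71909236]
[-0.48234147 -0.1433922  -0.86416745]
```

View pics/tilt.png

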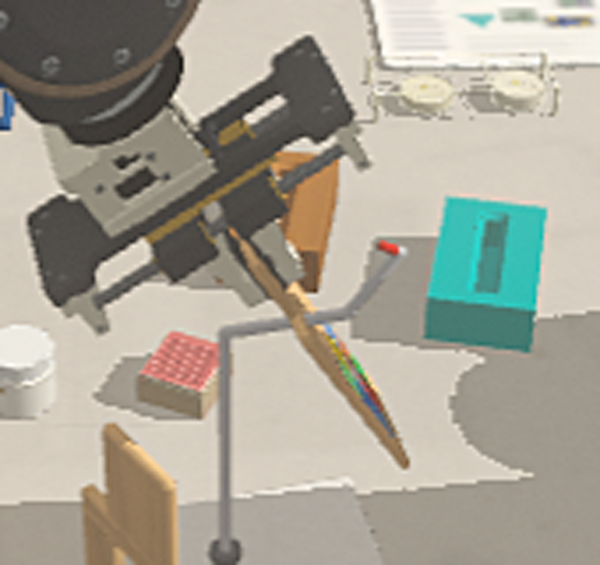

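The board is tilted about 30° with the rod through the middle of its hole, at picture (300,325). Threading it forward and up the slant now.

Request:
play_rows(
  deltas=[
    [-0.0092,-0.00275,0.0019,0,0,0],
    [-0.0092,-0.00275,0.0019,0,0,0],
    [-0.0092,-0.00275,0.0019,0,0,0],
    [-0.0037,-0.0011,0.005,0,0,0],
    [-0.0037,-0.0011,0.005,0,0,0],
    [-0.0037,-0.0011,0.005,0,0,0],
    [-0.0037,-0.0011,0.005,0,0,0],
    [-0.0037,-0.0011,0.005,0,0,0],
    [-0.0037,-0.0011,0.005,0,0,0],
    [0,0,0,0,0,0],
  ],
)

```text
clock: 6.15
tool_pos: [0.5391, 0.1599, 0.281]
orientation: [150.1, 0.1, -73.3]
force: [0.3, -1.1, -1.0]
opening: 0.0068
gripper_force: 30.0
```

```bash
python3 - <<'E'
from h import *
a,_=snap('side')
a=cv2.resize(a[180:340,240:410],(600,565),interpolation=cv2.INTER_CUBIC)
cv2.imwrite('pics/slant.png',a);o=get_obs();print(o['tool_pos'],o['force'],o['orientation'])
E
```

```text
[0.53913814 0.15995684 0.28059298] [ 0.15034796 -0.20067858 -1.78708237] [ 1.50063001e+02  1.19659152e-01 -7.32601109e+01]
```

View pics/slant.png

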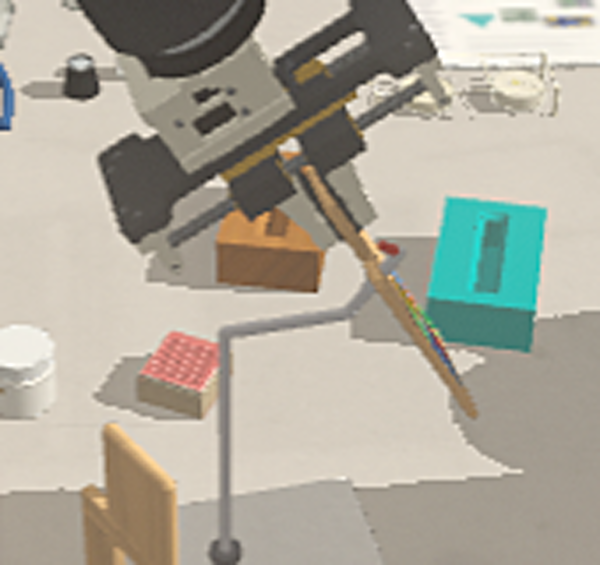

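The board is partway up the slant, with the rod inside the hole and the barb at (388,247) just ahead of it. Forces are near zero, so I'll continue over the barb.

Request:
play_rows(
  deltas=[
    [-0.0072,-0.0021,0.0075,0,0,0],
    [-0.0072,-0.0021,0.0075,0,0,0],
    [-0.0052,-0.0016,0.0031,0,0,0],
    [-0.0052,-0.0016,0.0031,0,0,0],
    [-0.0104,-0.0031,0.0063,0,0,0],
    [-0.0104,-0.0031,0.0063,0,0,0],
    [-0.0104,-0.0031,0.0063,0,0,0],
    [-0.0104,-0.0031,0.0063,0,0,0],
    [-0.0104,-0.0031,0.0063,0,0,0],
    [0,0,0,0,0,0],
  ],
)

```text
clock: 7.2
tool_pos: [0.477, 0.1414, 0.3238]
orientation: [150.1, 0.1, -73.2]
force: [-0.2, -0.9, -0.7]
opening: 0.0069
gripper_force: 30.0
```

```bash
python3 - <<'E'
from h import *
a,_=snap('side')
a=cv2.resize(a[180:340,240:410],(600,565),interpolation=cv2.INTER_CUBIC)
cv2.imwrite('pics/off.png',a);o=get_obs();print(o['tool_pos'],o['force'],o['orientation'],o['joint_pos'])
E
```

```text
[0.47741371 0.14157323 0.32321575] [-0.18446844  0.46664983 -0.35211284] [ 1.50118864e+02  1.34695919e-01 -7.32453921e+01] [  32.80053253   19.81161475    6.96014211   -8.3487257  -105.86635833
  -16.23709478]
```

View pics/off.png

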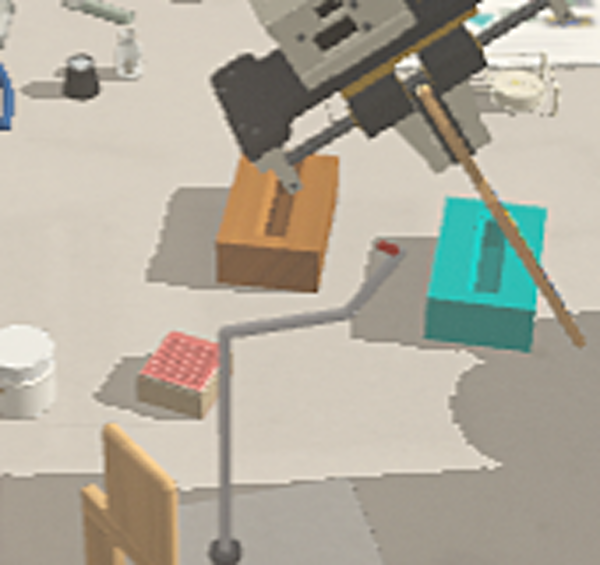

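The board is off the hook and clear of the barb. Carrying it sideways towards the rack.

Request:
play_rows(
  deltas=[
    [0,-0.0375,0,0,0,0],
    [0,-0.0375,0,0,0,0],
    [0,-0.0375,0,0,0,0],
    [0,-0.0375,0,0,0,0],
    [0,-0.0375,0,0,0,0],
    [0,0,0,0,0,0],
    [0,0,0,0,0,0],
  ],
)

```text
clock: 7.95
tool_pos: [0.4778, -0.0088, 0.3221]
orientation: [150.0, 0.1, -73.3]
force: [0.8, 0.5, -0.9]
opening: 0.0071
gripper_force: 30.0
```

Request:
play_rows(
  deltas=[
    [0.0125,-0.0216,0,0.0095,-0.0319,0],
    [0.0125,-0.0216,0,0.0095,-0.0319,0],
    [0.0125,-0.0216,0,0.0095,-0.0319,0],
    [0.0125,-0.0216,0,0.0095,-0.0319,0],
    [0.0125,-0.0216,0,0.0095,-0.0319,0],
    [0.0125,-0.0216,-0.0095,0,0,-0.0256],
    [0.0125,-0.0216,-0.0095,0,0,-0.0256],
    [0.0125,-0.0216,-0.0095,0,0,-0.0256],
    [0.0125,-0.0216,-0.0095,0,0,-0.0256],
    [0.0125,-0.0216,-0.0095,0,0,-0.0256],
  ],
)

```text
clock: 8.95
tool_pos: [0.5784, -0.1809, 0.2838]
orientation: [179.9, 0.0, -96.4]
force: [-0.3, -0.4, -1.1]
opening: 0.0068
gripper_force: 30.0
```

Request:
play_rows(
  deltas=[
    [0,0,0,0,0,0],
    [0,0,0,0,0,0],
  ],
)

```text
clock: 9.15
tool_pos: [0.5778, -0.1807, 0.2837]
orientation: [179.9, 0.0, -96.2]
force: [-0.6, 0.8, -1.7]
opening: 0.0067
gripper_force: 30.0
```

```bash
python3 - <<'E'
from h import *
a,da=snap('side');b,db=snap('top')
A=cv2.resize(a[150:290,250:400],(400,373),interpolation=cv2.INTER_CUBIC)
B=cv2.resize(b[180:320,350:500],(400,373),interpolation=cv2.INTER_CUBIC)
cv2.imwrite('pics/over.png',np.hstack([A,B]));o=get_obs();print(o['tool_pos'],o['force'],o['orientation'])
for n,im,d in(('side',a,da),('top',b,db)):
    P=cloud(n,d);H=cv2.cvtColor(im,cv2.COLOR_BGR2HSV)
    m=np.all((P>[.5,-.26,.08])&(P<[.66,-.1,.25]),-1)&(H[...,1]>70)
    q=P[m];print(n,len(q),cv2.minAreaRect((q[:,:2]*1000).astype(np.float32)),q[:,2].min(),q[:,2].max())
    m=np.all((P>[.5,-.26,.11])&(P<[.66,-.1,.18]),-1)&(H[...,1]>70);q=P[m];print(cv2.minAreaRect((q[:,:2]*1000).astype(np.float32)) if len(q)>9 else '',np.polyfit(q[:,2],q[:,0],1))
    m=np.all((P>[.5,-.3,.034])&(P<[.68,-.06,.05]),-1)&(H[...,0]>7)&(H[...,0]<21)&(H[...,1]>60);q=P[m];print(len(q),cv2.minAreaRect((q[:,:2]*1000).astype(np.float32)))
E
```

```text
[ 0.57780223 -0.18034665  0.28467059] [ 0.01774309  0.50465556 -1.28867606] [ 1.79992997e+02  3.03248066e-02 -9.61652897e+01]
side 200 ((576.3836059570312, -176.27352905273438), (79.22230529785156, 5.464122295379639), 83.66173553466797) 0.12110021933350223 0.24963046217932938
((574.9415893554688, -176.31814575195312), (78.73523712158203, 3.9797608852386475), 81.05892944335938) [-0.01830098  0.57965619]
784 ((577.711181640625, -177.99847412109375), (139.22230529785156, 80.78396606445312), 83.48237609863281)
top 222 ((574.438720703125, -179.61032104492188), (77.73416900634766, 6.11173677444458), 80.13613891601562) 0.11750598727177008 0.2492687505054474
((574.3831787109375, -179.67486572265625), (77.6341781616211, 5.59048318862915), 80.5854721069336) [0.01909594 0.57321561]
688 ((576.3890380859375, -185.16799926757812), (123.83001708984375, 80.06324768066406), 83.290771484375)
```

View pics/over.png

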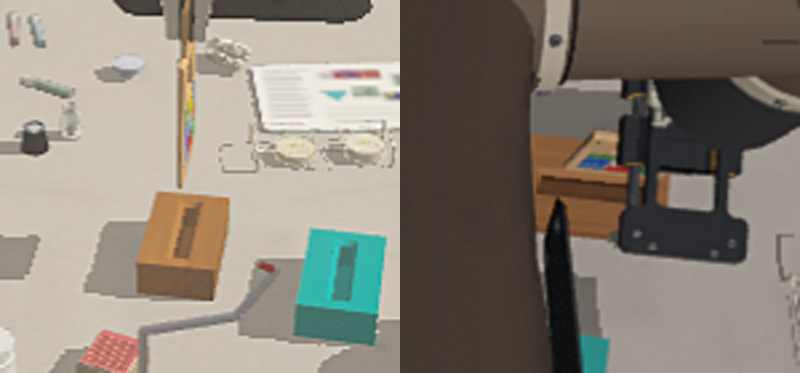

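The board hangs upright above the wooden rack, parallel to its slot and within about 1 mm of its centre. Lowering it.

Request:
play_rows(
  deltas=[
    [-0.001,-0.001,-0.0125,0,0,0],
    [0,0,-0.0125,0,0,0],
    [0,0,-0.0125,0,0,0],
    [0,0,-0.0125,0,0,0],
    [0,0,-0.0125,0,0,0],
    [0,0,-0.0125,0,0,0],
    [0,0,-0.0125,0,0,0],
    [0,0,-0.0063,0,0,0],
    [0,0,-0.0063,0,0,0],
    [0,0,0,0,0,0],
  ],
)

```text
clock: 10.25
tool_pos: [0.5767, -0.1819, 0.2037]
orientation: [179.9, 0.0, -96.3]
force: [0.9, -0.8, -1.4]
opening: 0.0069
gripper_force: 30.0
```

Request:
play_rows(
  deltas=[
    [0,0,-0.005,0,0,0],
    [0,0,-0.005,0,0,0],
    [0,0,-0.005,0,0,0],
    [0,0,0,0,0,0],
  ],
)

```text
clock: 10.65
tool_pos: [0.5766, -0.1819, 0.1917]
orientation: [179.9, 0.0, -96.3]
force: [0.2, -0.0, -1.8]
opening: 0.0067
gripper_force: 30.0
```

Foot is at about 25 mm, inside the slot with no contact. The floor should come at TCP z ≈ 0.1765.

Request:
play_rows(
  deltas=[
    [0,0,-0.0038,0,0,0],
    [0,0,-0.0038,0,0,0],
    [0,0,-0.0038,0,0,0],
    [0,0,-0.0038,0,0,0],
    [0,0,0,0,0,0],
  ],
)

```text
clock: 11.15
tool_pos: [0.5766, -0.1819, 0.1796]
orientation: [179.9, 0.0, -96.3]
force: [0.2, -0.9, -1.3]
opening: 0.0066
gripper_force: 30.0
```

Request:
play_rows(
  deltas=[
    [0,0,-0.0013,0,0,0],
    [0,0,-0.0013,0,0,0],
    [0,0,0,0,0,0],
  ],
)

```text
clock: 11.45
tool_pos: [0.577, -0.182, 0.1783]
orientation: [-180.0, 0.0, -96.3]
force: [-0.2, -0.2, -1.7]
opening: 0.0064
gripper_force: 30.0
```

Request:
play_rows(
  deltas=[
    [0,0,-0.0013,0,0,0],
    [0,0,-0.0013,0,0,0],
    [0,0,0,0,0,0],
  ],
)

```text
clock: 11.75
tool_pos: [0.5774, -0.1821, 0.1782]
orientation: [-179.9, -0.0, -96.2]
force: [-3.0, 1.9, 12.4]
opening: 0.0069
gripper_force: 30.0
```

Request:
play_rows(
  deltas=[
    [0,0,-0.0013,0,0,0],
    [0,0,0,0,0,0],
  ],
)

```text
clock: 11.95
tool_pos: [0.5778, -0.1823, 0.1782]
orientation: [-179.8, -0.0, -96.2]
force: [-3.5, 3.5, 18.2]
opening: 0.0069
gripper_force: 30.1
```

Contact came at the expected floor height, well below the chamfer. I'll ease the pressure, open and retreat upward.

Request:
play_rows(
  deltas=[
    [0,0,0.0025,0,0,0],
    [0,0,0,0,0,0],
  ],
)

```text
clock: 12.15
tool_pos: [0.5775, -0.182, 0.1782]
orientation: [-179.9, 0.0, -96.2]
force: [-1.2, 1.5, 8.8]
opening: 0.0067
gripper_force: 30.0
```

Request:
play_rows(
  deltas=[
    [0,0,0,0,0,0],
    [0,0,0,0,0,0],
    [0,0,0,0,0,0],
    [0,0,0,0,0,0],
    [0,0,0,0,0,0],
  ],
  gripper=0,
)

```text
clock: 12.65
tool_pos: [0.5768, -0.182, 0.1768]
orientation: [180.0, 0.0, -96.3]
force: [-0.0, 0.2, 0.0]
opening: 0.0406
gripper_force: 0.0
```

Request:
play_rows(
  deltas=[
    [0,0,0.0125,0,0,0],
    [0,0,0.0125,0,0,0],
    [0,0,0.025,0,0,0],
    [0,0,0.025,0,0,0],
    [0,0,0.025,0,0,0],
    [0,0,0.025,0,0,0],
    [0,-0.05,0.025,0,0,0],
    [0,-0.05,0,0,0,0],
    [0,-0.05,0,0,0,0],
    [0,0,0,0,0,0],
  ],
)

```text
clock: 13.65
tool_pos: [0.5764, -0.3058, 0.2977]
orientation: [-180.0, -0.0, -96.5]
force: [0.4, 0.0, 0.1]
opening: 0.044
gripper_force: 0.0
```

```bash
python3 - <<'E'
from h import *
a,da=snap('side');b,db=snap('top')
A=cv2.resize(a[150:310,230:400],(400,376),interpolation=cv2.INTER_CUBIC)
B=cv2.resize(b[140:300,310:480],(400,376),interpolation=cv2.INTER_CUBIC)
cv2.imwrite('pics/done.png',np.hstack([A,B]));o=get_obs();print(o['tool_pos'],o['force'],o['opening'])
for n,im,d in(('side',a,da),('top',b,db)):
    P=cloud(n,d);H=cv2.cvtColor(im,cv2.COLOR_BGR2HSV)
    m=np.all((P>[.5,-.26,.055])&(P<[.66,-.1,.25]),-1)&(H[...,1]>60);q=P[m]
    print(n,len(q),cv2.minAreaRect((q[:,:2]*1000).astype(np.float32)),q[:,2].max())
E
```

```text
[ 0.57664093 -0.30297961  0.29758398] [-0.36118539  0.45483101 -0.06282197] 0.04383669609314047
side 231 ((576.5112915039062, -179.66448974609375), (84.24916076660156, 7.1181135177612305), 82.81255340576172) 0.20186068152500325
top 11 ((579.4802856445312, -145.90098571777344), (7.899689197540283, 2.616187810897827), 49.338592529296875) 0.09729603528423603
```

View pics/done.png

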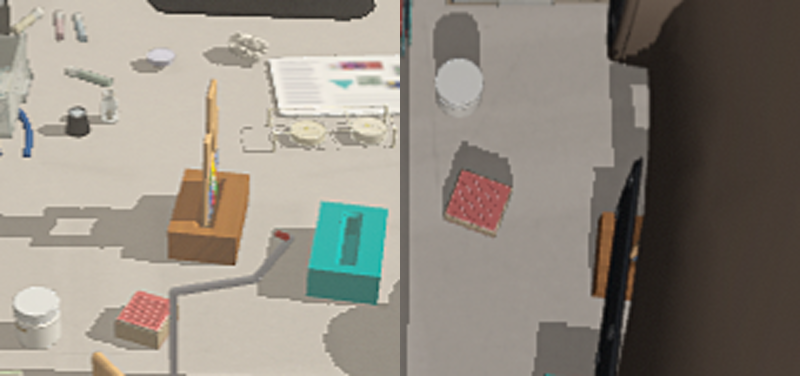

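The board stands upright in the slot, and the stamp and jar haven't moved. I'll do one numeric height check against the same measure of the hanging board (top at 0.264), then hand in.

```bash
python3 - <<'E'
from h import *
im,d=snap('side');P=cloud('side',d);H=cv2.cvtColor(im,cv2.COLOR_BGR2HSV)
q=P[np.all((P>[.55,-.26,.15])&(P<[.6,-.1,.25]),-1)&(H[...,1]>60)]
print(np.percentile(q[:,2],[90,97,100]),len(q))
P=np.load('sideP.npy');H=np.load('sideH.npy')
q=P[np.all((P>[.53,.1,.218])&(P<[.575,.23,.3]),-1)&(H[...,1]>70)];print(np.percentile(q[:,2],[90,97,100]))
z=np.percentile(cloud('side',d)[np.all((cloud('side',d)>[.55,-.2,.15])&(cloud('side',d)<[.6,-.15,.25]),-1)][:,2],95)
print(z)
if z<.205: print(close_job())
E
```

```text
[0.19821388 0.19921848 0.20033206] 80
[0.26545773 0.26655921 0.2672518 ]
0.19880556865077623
the job is handed in; nothing more can be done
None
```

The board is off the hook and standing upright on the floor of the wooden rack's slot, released, with the stamp and jar left in place; the job was handed in at about 14 s, and no verdict came back.

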